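# Walk the toolbox into its parking bay and drop the keeper bar

### The job

The loaded toolbox is too heavy to carry: keep it flat on the table and walk it forward by pushing the steel posts on its two near corners in turn, left and right, until its far side sits squarely against the back stop of the steel parking bay, between the bay's side rails. The black plastic latch between the posts is cracked, so do not push on it. Then swing the bay's keeper bar over and all the way down across the toolbox's near side, and leave the other things on the table where they stand.

Things in the scene. Friction and masses are not known exactly. Their poses are not given: they have to be found in the camera images.
- toolbox: Low grey steel toolbox, 110 mm deep (x), 190 wide (y), 70 high, 0.9 to 1.4 kg, slides under 3 to 8 N at a post. Origin: centre of its underside; x points from the near to the far side (far face x = +55 mm), y left, z up. Near face x = -55 mm, with two corner posts and the latch standing out to x = -65. Pushed at one post it slides and turns about a point some 50 mm to the other side of its centre.
- post_left_face (a point): Nearmost point, half-way up, of the left corner post, a round upright steel post 34 mm across (axis at toolbox x -48, y 80 mm) and 73 mm high on the near left corner of the toolbox; the point is at toolbox (-65, 80, 35) mm. Axes as the toolbox; push it along +x.
- post_right_face (a point): Nearmost point, half-way up, of the right corner post, the same on the near right corner; at toolbox (-65, -80, 35) mm.
- post_left: The left corner post itself: origin on its axis at toolbox (-48, 80, 0) mm.
- post_right: The right corner post itself: origin on its axis at toolbox (-48, -80, 0) mm.
- latch: The cracked black plastic latch in the middle of the toolbox's near side, not to be pushed on: 70 mm wide (toolbox y -35 to +35 mm), 15 to 57 mm high, standing out to toolbox x = -65 mm; origin at toolbox (-60, 0, 0) mm.
- bay: Fixed parking bay of angle steel. Origin, on the table: where the toolbox's origin lies when home and centred; x points to the back stop, y left, z up. Stop: face x = +55 mm, 306 wide, 50 high. Side rails 25 high, inner faces y = -145 (x from -85 to the stop) and y = +145 (x 10 to 55). Keeper upright: x -68 to -44, y -171 to -145, 78 high. With the toolbox home its posts' near sides are at x = -65.
- keeper (a joint): Angle of the keeper bar, hinged about bay x at its pivot: 0 = level, out to the right (bay -y); pi/2 = upright; pi (3.14) = fully lowered, level across the near side of the bay, at its end stop. It starts leaning out to the right. A stiff hinge holds it at any angle (1 to 3 N at its end move it).
- keeper_pivot (a point): The keeper bar's hinge, fixed in the bay at (-81, -158, 60) mm; axes as the bay. The bar is flat steel, 12 mm thick along bay x (x -87 to -75 mm: it passes 10 mm in front of a toolbox that is home), 20 mm wide, 175 mm long from the pivot, with a stub square to it at its end.
- keeper_grip (a point): Where to pinch the keeper bar, on its end stub (12 mm thick along bay x: pinch across bay x from above; it can turn between the fingers; 20 mm wide, its end 62 mm off the bar's middle line). At angle q the point lies in the bay at x = -81, y = -158 - 165 cos q - 35 sin q, z = 60 + 165 sin q - 35 cos q mm. Lowered, the stub stands up: y = +7, z = 95.
- hard_hat_mid (a point): Blue hard hat, 235 mm across, 132 mm high; point 60 mm up on its axis. A bystander, to be left alone.
- water_bottle_mid (a point): Clear water bottle, 62 mm across, 190 mm high; point half-way up. A bystander, to be left alone.
- hammer_mid (a point): Hammer lying flat, 260 mm long; point near its middle, 12 mm up. A bystander, to be left alone.
- brick_half_mid (a point): Half brick 100 x 110 x 60 mm; point at its centre. A bystander, to be left alone.
- pipe_sleeve_mid (a point): Grey plastic pipe sleeve standing on end, 60 mm across, 70 mm high; point at its centre. A bystander, to be left alone.
- filler_tin_mid (a point): Tin with a paper label, 84 mm across, 110 mm high; point half-way up. A bystander, to be left alone.
Mind the look-alikes: they are no part of the job. Of the things that look like the toolbox, take the one that is farthest to the robot's left at the start.

How it is judged:
By the outcome, as a careful person would: the job done as asked, in the order asked, and still so for the second after the job is handed in, with the robot touching nothing.
It also fails if it takes over 72 s, if anything falls off the work surface, if the arm or the gripper's body presses on something with over 40 N, if the wrist force passes 120 N, or if a joint passes its speed limit or range.

### The arm

A 7-joint arm with a two-finger parallel gripper is mounted at the origin on the work surface. World frame = base frame: x ahead of the robot, y to its left, z up, the work surface at z = 0. Lengths are in m, angles in rad, forces in N, time in s.
With the tool pointing down it reaches from about 0.4 to 0.875 m from the base axis. Payload 6.5 kg.
Tool frame: the origin (TCP) lies midway between the tips of the shut fingers; the grasp point (between the pads) lies tcp_to_grasp behind it (tcp_to_grasp is the distance from the TCP to the grasp point, in m); z points along the fingers, y is the direction in which the jaws open and shut (so a half turn about z gives the same grasp; the last joint's range is limited). The gripper opens to 88 mm and grips with 3 to 60 N. Pads are 18 mm wide; open, the fingers measure 123 mm over their backs; the gripper's body (75 mm by 187 mm) begins 45 mm behind the grasp point.
Start: joints at [1.163, 0.536, -0.004, 1.538, 0.003, 1.067, -0.071], TCP at [0.218, -0.612, 0.239] pointing down, gripper open.
Joint ranges: [-2.7, 2.7], [-0.37, 2.16], [-1.27, 1.26], [0.24, 2.4], [-1.31, 4.45], [0.19, 1.91], [-2.76, 2.76]. Speed limits (rad/s): [2.39, 2.39, 3.14, 3.14, 3.14, 3.14, 3.14].

### API

Orientations are given as a unit quaternion [x, y, z, w].
In Python, from workcell import * gives the robot as it stands.
- The arm moves only by the tool servo_tool, never from a script. Its argument "increments" is a list of rows, each a list of 4 numbers: the shift along the tool's x, y, z in cm, then the turn about the tool's z in rad. In form: [[dx, dy, dz, yaw], ...]. A call has 1 to 12 rows; each row shifts and turns the pose as measured when the row begins, along the tool's axes as they then stand; what a row does not reach is not made up. A row lasts 1/12 s, in which the tool goes at most 41.7 mm and 7.16 degrees, less where a joint would pass 70% of its speed; a pose out of reach is approached as far as the arm can. A call is refused whole if a number of a shift passes 4.17 or a number of a turn 0.125, either way. A call with a gripper value outside its range is refused whole. "hand" is the opening, from 0 (shut) to 1 (fully open), set as the call begins (left out, the last holds). The fingers move at their own pace and stop on an object; "grip_force" is the grip in N (left out, the last holds). Time passes only in rows, so rows that do not move let the fingers close. It gives the time, the measured TCP pose, the force and the opening at its end, in the units of the state.
- observe(): the state, without advancing time (a new reading comes with each control period).
- grab_frame(name): name is "scene" or "top" or "wrist"; returns (picture, depth): 420x560x3 uint8, red, green, blue; 420x560 float32, m along the optical axis (not along the pixel's ray), 0 where there is no reading.
- get_calibration(name): a dict with "fx", "fy", "cx", "cy" (pixels), "world_to_cam" (4x4, takes a point from world to camera coordinates); the wrist camera has in their place "tool_from_camera" (4x4, takes a point from camera to tool coordinates, whose origin is the TCP and whose axes are the flange's). Camera axes: x right, y down, z forward; pixel columns grow to the right and rows downward; lengths in m; the calibration is good to about 2 mm. A picture is of the moment at which its call begins: read the wrist's pose just before it. get_calibration takes no time and is no camera call.
- finish_job(): hands the job in, once; it reports no verdict.
Trained networks look in the newest picture that a camera, given by its name, has taken for a name from the list of things; names that differ only in an ending like _2 or _b are one class to them, and where a whole thing is asked for, a point or a joint stands for the part that bears it (a point fixed in the world has none). Each returns a list of dicts, best first, with "conf" (0 to 1); they miss things now and then, are a little off and sometimes report something else, mostly with a low value. They report only what shows in the picture. A call takes as long as a camera call. They do not tell look-alikes from the thing itself.
- look_for(camera, target): "rect" ([centre column, centre row, width, height] in pixels, round what is visible of it).
- outline_of(camera, target): "pixels" (420x560 bool, what is visible of it) and "rect" ([centre column, centre row, width, height] in pixels, round what is visible of it).
- place_of(camera, target): "pixel" ([column, row] in pixels: a listed point, or the origin of a listed thing).
The state is a dict: "clock": time; "joint_positions": joint angles; "qvel": joint speeds; "joint_torque": joint torques, N m; "tcp_pos": TCP position; "tcp_rot": TCP orientation; "ft_force": force on the tool from outside, world axes, zero at the start; "torque": the same for the moment, N m; "opening": opening from 0.0 (shut) to 1.0 (fully open).
Only numpy, scipy, OpenCV 4.12 (cv2) and the standard library are available. Lean on these libraries where they do the work, as an engineer would, in place of code of your own. Each camera call takes 0.05 s, during which the arm holds its last target.

## Working session

There is one attempt and no reset: what is moved stays moved. The work goes in short steps, Python scripts to look and compute and a tool call to move; the robot and the scene stay as the last step left them, time stands still between calls to the robot, and variables do not carry over. Pictures are saved under pics/ and viewed, and the job is handed in when it is done.

Besides the shell and the picture viewer there is one more tool, called after "Emit:" as name(argument=value, ...), one argument or row to a line, values as JSON. servo_tool: Moves the arm, as the interface text tells. Its arguments: {"type":"object","properties":{"increments":{"type":"array","items":{"type":"array","items":{"type":"number"}}},"hand":{"type":"number"},"grip_force":{"type":"number"}},"required":["increments"]}

```bash
ls; mkdir -p pics
python3 - <<'E'
from workcell import *
import cv2
s=observe(); print({k:s[k] for k in ['clock','tcp_pos','tcp_rot','ft_force','opening']})
for c in ['scene','top']:
    p,d=grab_frame(c); cv2.imwrite(f'pics/{c}0.png',p[:,:,::-1])
    k=get_calibration(c); print(c,k)
    for t in ['toolbox','bay','keeper_grip','keeper_pivot','post_left','post_right']:
        r=place_of(c,t); print(t,[(round(x['conf'],2),[round(float(v)) for v in x['pixel']]) for x in r])
print(get_calibration('wrist'))
E
```

```text
pics
{'clock': 0.0, 'tcp_pos': array([ 0.2176564 , -0.61183247,  0.2378469 ]), 'tcp_rot': array([ 9.85421967e-01,  1.70125885e-01, -2.13415763e-04, -8.27926441e-04]), 'ft_force': array([-0.87738462, -0.15712221, -0.31405366]), 'opening': 1.0024471582373722}
scene {'fx': 499.39052799240153, 'fy': 499.39052799240153, 'cx': 277.0365186858506, 'cy': 201.28165378716764, 'world_to_cam': array([[ 0.20676797,  0.97836784,  0.00658619, -0.08067636],
       [ 0.60372335, -0.12228767, -0.78775875, -0.24543682],
       [-0.76991241,  0.16685951, -0.61594868,  1.7391742 ],
       [ 0.        ,  0.        ,  0.        ,  1.        ]])}
toolbox [(0.69, [283, 230]), (0.57, [204, 190])]
bay [(0.84, [288, 269])]
keeper_grip [(0.86, [155, 217]), (0.57, [249, 212])]
keeper_pivot [(0.64, [220, 235])]
post_left [(0.68, [390, 179])]
post_right [(0.53, [248, 228])]
top {'fx': 410.30058089451114, 'fy': 410.30058089451114, 'cx': 280.04097362901126, 'cy': 210.9131205120002, 'world_to_cam': array([[-2.85502308e-02, -9.99580814e-01, -4.80425538e-03,
        -2.91263553e-03],
       [-9.82268742e-01,  2.89460265e
[... 248 characters left out ...]
 (0.67, [277, 221])]
bay [(0.42, [205, 200])]
keeper_grip [(0.76, [387, 190])]
keeper_pivot [(0.6, [332, 196])]
post_left [(0.68, [316, 292]), (0.67, [255, 238]), (0.65, [281, 238])]
post_right [(0.64, [364, 307]), (0.59, [305, 229])]
{'fx': 339.79556940564106, 'fy': 339.79556940564106, 'cx': 280.1590907732083, 'cy': 210.54619882179162, 'tool_from_camera': array([[-4.08462516e-04, -9.62928248e-01, -2.69757339e-01,
         6.97143676e-02],
       [ 9.99999741e-01, -2.33510724e-04, -6.80642603e-04,
         1.07846962e-03],
       [ 5.92418758e-04, -2.69757548e-01,  9.62928094e-01,
        -1.46539079e-01],
       [ 0.00000000e+00,  0.00000000e+00,  0.00000000e+00,
         1.00000000e+00]])}
```

View pics/scene0.png

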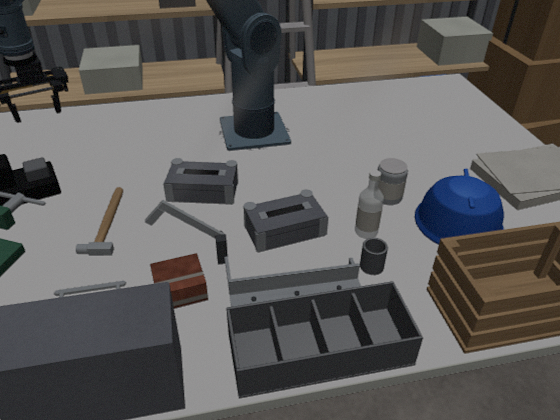

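View pics/top0.png

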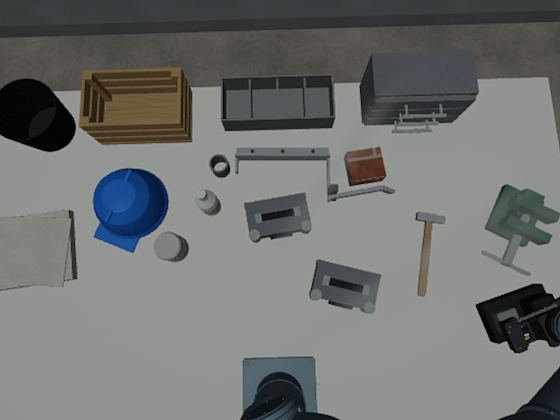

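```bash
cat > h.py <<'E'
from workcell import *
import numpy as np, cv2
def cloud(c,d=None,T=None):
    k=get_calibration(c)
    if d is None: p,d=grab_frame(c)
    v,u=np.mgrid[0:420,0:560]
    P=np.stack([(u-k['cx'])/k['fx']*d,(v-k['cy'])/k['fy']*d,d],-1)
    W=np.linalg.inv(k['world_to_cam']) if T is None else T
    X=P@W[:3,:3].T+W[:3,3]; X[d<=0]=np.nan
    return X
def proj(c,X):
    k=get_calibration(c); X=np.asarray(X,float); W=k['world_to_cam']
    P=X@W[:3,:3].T+W[:3,3]
    return np.stack([P[...,0]/P[...,2]*k['fx']+k['cx'],P[...,1]/P[...,2]*k['fy']+k['cy']],-1)
E
python3 - <<'E'
from h import *
for c in ['top','scene']:
    p,d=grab_frame(c); np.save(f'{c}d.npy',d)
    X=cloud(c,d); np.save(f'{c}X.npy',X)
    z=X[...,2]; print(c,np.nanmedian(z))
    # render top-down map, 1mm
    m=np.zeros((500,800),np.float32)
    ok=~np.isnan(z)
    x,y,zz=X[ok].T
    i=((0.85-x)*1000).astype(int); j=((0.35-y)*1000).astype(int)
    o=(i>=0)&(i<500)&(j>=0)&(j<800)
    np.maximum.at(m,(i[o],j[o]),zz[o])
    m=cv2.dilate(m,np.ones((3,3)))
    cv2.imwrite(f'pics/map_{c}.png',cv2.applyColorMap((np.clip(m/0.2,0,1)*255).astype(np.uint8),cv2.COLORMAP_JET))
    for n,(z0,z1) in {'tb':(.06,.08)}.items():
        for r in outline_of(c,'toolbox'):
            q=X[r['pixels']]; q=q[~np.isnan(q[:,2])]
            print(r['conf'],r['rect'],q.mean(0), np.percentile(q[:,2],[50,95]))
            t=q[(q[:,2]>.063)&(q[:,2]<.085)][:,:2]*1000
            print(len(t),cv2.minAreaRect(t.astype(np.float32)))
E
```

```text
top -0.0009017831935653753
0.69 [346.2, 285.0, 71.2, 52.3] [ 0.31588081 -0.20420822  0.06741948] [0.06878347 0.07335145]
2453 ((315.35528564453125, -205.55642700195312), (191.01629638671875, 118.4183578491211), 74.74044799804688)
scene 0.0003186392762132284
0.72 [286.4, 220.3, 86.9, 59.8] [ 0.55587784 -0.01443187  0.05341434] [0.06677038 0.07178314]
2148 ((530.9807739257812, -10.431968688964844), (124.2959976196289, 193.0055389404297), 9.075772285461426)
0.63 [202.7, 180.8, 73.7, 43.1] [ 0.34205406 -0.20783163  0.05243956] [0.06611899 0.07184602]
1595 ((314.8028259277344, -202.9418487548828), (191.22410583496094, 126.8260269165039), 74.50738525390625)
0.3 [392.6, 181.3, 29.4, 46.2] [0.46993128 0.30972968 0.07568596] [0.08569183 0.10991469]
173 ((478.1410217285156, 309.0469970703125), (70.6661148071289, 25.324464797973633), 73.85328674316406)
```

View pics/map_top.png

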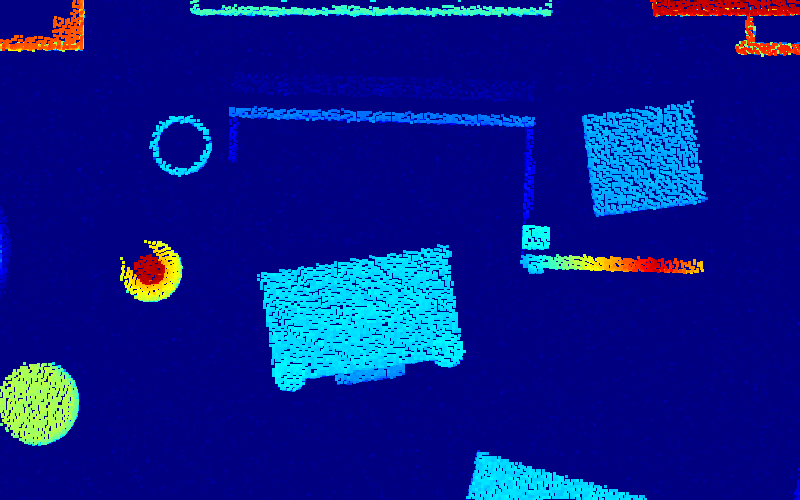

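View pics/map_scene.png

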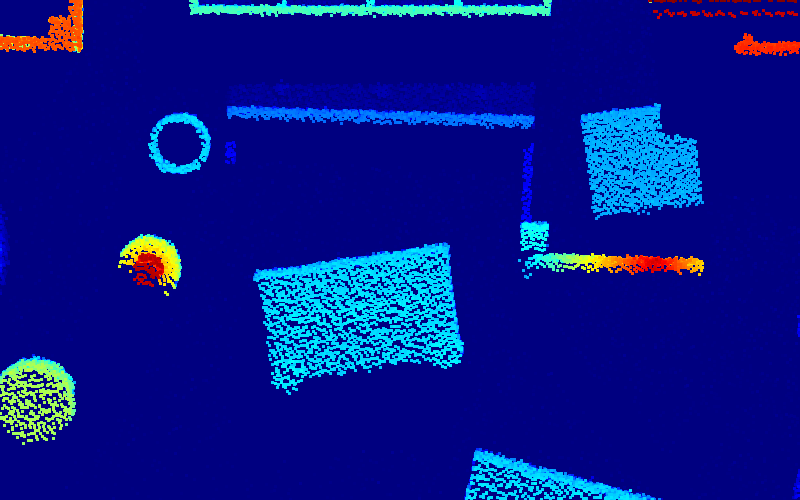

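```bash
cat > fit.py <<'E'
from h import *
from scipy.optimize import minimize
def tbfit(X,x0,near=.2):
    q=X.reshape(-1,3); q=q[~np.isnan(q[:,2])]
    o=np.hypot(q[:,0]-x0[0],q[:,1]-x0[1])<near
    q=q[o]; inn=(q[:,2]>.058)&(q[:,2]<.09); 
    oth=(q[:,2]<.02)
    Q=q[:,:2]
    def sdf(p):
        c,s=np.cos(p[2]),np.sin(p[2]); D=Q-p[:2]
        a=D[:,0]*c+D[:,1]*s; b=-D[:,0]*s+D[:,1]*c
        r=np.maximum(abs(a)-.055,abs(b)-.095)
        for y in (.08,-.08): r=np.minimum(r,np.hypot(a+.048,b-y)-.017)
        return r
    def cost(p):
        r=sdf(p); return np.sum(np.clip(r[inn]+.0,0,.02)**2)+ .5*np.sum(np.clip(-r[oth],0,.02)**2)
    best=min((minimize(cost,[x0[0],x0[1],t],method='Nelder-Mead',options=dict(xatol=1e-5,fatol=1e-12,initial_simplex=[[x0[0],x0[1],t],[x0[0]+.02,x0[1],t],[x0[0],x0[1]+.02,t],[x0[0],x0[1],t+.1]])) for t in (x0[2],x0[2]+.1,x0[2]-.1)),key=lambda r:r.fun)
    return best.x,best.fun
E
python3 - <<'E'
from fit import *
for c in ['top','scene']:
    X=np.load(f'{c}X.npy')
    print(c,tbfit(X,[.53,-.01,.15]))
    q=X.reshape(-1,3); q=q[~np.isnan(q[:,2])]
    o=(q[:,2]>.035)&(q[:,2]<.06)&(abs(q[:,0]-.735)<.03)&(q[:,1]>-.19)&(q[:,1]<.13)
    s=q[o]
    ys=s[:,1]; 
    b=np.arange(-.18,.12,.02); 
    lo=[np.percentile(s[(ys>=a)&(ys<a+.02),0],[3,97]) for a in b]; lo=np.array(lo)
    pl=np.polyfit(b+.01,lo[:,0],1);ph=np.polyfit(b+.01,lo[:,1],1); print('stop near',pl,'far',ph, 'y ext',np.percentile(ys,[.3,99.7]),'z',np.percentile(s[:,2],[50,97]))
    o=(q[:,2]>.012)&(q[:,2]<.034)&(abs(q[:,0]-.67)<.04)&(q[:,1]>-.2)&(q[:,1]<-.15); print('rail r',len(q[o]),np.percentile(q[o],[3,50,97],0))
    o=(q[:,2]>.012)&(q[:,2]<.034)&(abs(q[:,0]-.70)<.025)&(q[:,1]<.14)&(q[:,1]>.09); print('rail l',len(q[o]),np.percentile(q[o],[3,50,97],0))
    o=(q[:,2]>.072)&(q[:,2]<.085)&(abs(q[:,0]-.613)<.02)&(abs(q[:,1]+.186)<.02); print('upright',len(q[o]),np.percentile(q[o],[2,50,98],0))
    o=(q[:,2]>.055)&(abs(q[:,0]-.585)<.02)&(q[:,1]<-.17)&(q[:,1]>-.37); k=q[o]
    for a in np.arange(-.37,-.17,.02):
        m=(k[:,1]>=a)&(k[:,1]<a+.02)
        if m.sum(): print(round(a,2),np.round(k[m].mean(0),3),np.round(np.percentile(k[m],[3,97],0),3).tolist())
E
```

```text
top (array([ 0.53459212, -0.01193599,  0.14993292]), np.float64(0.08240870970985775))
stop near [0.03006997 0.72986309] far [0.03125333 0.73842308] y ext [-0.18299455  0.1195491 ] z [0.04743738 0.05333626]
rail r 62 [[ 0.63355192 -0.1837608   0.01954832]
 [ 0.66791113 -0.17858568  0.02434753]
 [ 0.70446608 -0.17464902  0.02928086]]
rail l 33 [[0.69088691 0.11315016 0.01346505]
 [0.706986   0.11631794 0.01972956]
 [0.72419558 0.12093015 0.02637753]]
upright 66 [[ 0.5962987  -0.19850833  0.07241936]
 [ 0.61309149 -0.18674955  0.07728928]
 [ 0.62336528 -0.1738655   0.08214679]]
-0.37 [ 0.583 -0.352  0.136] [[0.58, -0.352, 0.133], [0.587, -0.351, 0.138]]
-0.35 [ 0.582 -0.339  0.145] [[0.578, -0.348, 0.125], [0.589, -0.33, 0.159]]
-0.33 [ 0.582 -0.32   0.165] [[0.578, -0.328, 0.139], [0.59, -0.312, 0.179]]
-0.31 [ 0.583 -0.3    0.174] [[0.579, -0.309, 0.152], [0.59, -0.291, 0.185]]
-0.29 [ 0.584 -0.28   0.157] [[0.579, -0.29, 0.139], [0.591, -0.271, 0.169]]
-0.27 [ 0.585 -0.26   0.137] [[0.58, -0.269, 0.117], [0.592, -0.251, 0.147]]
-0.25 [ 0.586 -0.239  0.118] [[0.581, -0.248, 0.096], [0
[... 907 characters left out ...]
137]]
-0.35 [ 0.587 -0.339  0.14 ] [[0.579, -0.349, 0.124], [0.591, -0.331, 0.156]]
-0.33 [ 0.587 -0.32   0.158] [[0.581, -0.329, 0.136], [0.591, -0.311, 0.177]]
-0.31 [ 0.588 -0.3    0.169] [[0.58, -0.31, 0.153], [0.592, -0.291, 0.184]]
-0.29 [ 0.588 -0.28   0.152] [[0.58, -0.289, 0.133], [0.592, -0.271, 0.169]]
-0.27 [ 0.589 -0.26   0.133] [[0.581, -0.269, 0.115], [0.593, -0.251, 0.15]]
-0.25 [ 0.59  -0.24   0.115] [[0.581, -0.25, 0.095], [0.594, -0.231, 0.131]]
-0.23 [ 0.59  -0.22   0.097] [[0.582, -0.229, 0.077], [0.595, -0.211, 0.113]]
-0.21 [ 0.591 -0.201  0.08 ] [[0.583, -0.209, 0.064], [0.6, -0.191, 0.095]]
-0.19 [ 0.591 -0.182  0.071] [[0.573, -0.189, 0.061], [0.604, -0.174, 0.077]]
```

```bash
cat > pl.py <<'E'
from h import *
def yaw(s=None):
    s=s or observe(); x,y,z,w=s['tcp_rot']; return np.arctan2(2*(x*y+z*w),1-2*(y*y+z*z))
def rows(deltas, turns=None):
    """deltas world cm"""
    f=yaw(); out=[]
    for i,(dx,dy,dz) in enumerate(deltas):
        t=0 if turns is None else turns[i]
        c,s=np.cos(f),np.sin(f)
        out.append([round(dx*c+dy*s,2),round(dx*s-dy*c,2),round(-dz,2),t]); f-=t
    print(out); return out
BO=np.array([.674,-.0297]); BY=-.031
def bay(p): 
    c,s=np.cos(BY),np.sin(BY); return BO+np.array([p[0]*c-p[1]*s,p[0]*s+p[1]*c])
def tobay(w,th):
    c,s=np.cos(BY),np.sin(BY); d=np.array(w)-BO; return np.array([d[0]*c+d[1]*s,-d[0]*s+d[1]*c])*1000,th-BY
E
python3 - <<'E'
from pl import *
try: print(tcp_to_grasp)
except Exception as e: print(e)
s=observe(); print(s['clock'],s['tcp_pos'],yaw())
p=s['tcp_pos'][:2]; D=(np.array([.45,-.2])-p)*100
rows([(D[0]/12,D[1]/12,0)]*12,[-.1]*12)
E
```

```text
0.0187
0.9 [ 0.21786993 -0.61239997  0.23873055] 0.3418015752232204
[[np.float64(2.97), np.float64(-2.59), 0, -0.1], [np.float64(3.22), np.float64(-2.28), 0, -0.1], [np.float64(3.43), np.float64(-1.95), 0, -0.1], [np.float64(3.61), np.float64(-1.59), 0, -0.1], [np.float64(3.75), np.float64(-1.23), 0, -0.1], [np.float64(3.85), np.float64(-0.85), 0, -0.1], [np.float64(3.92), np.float64(-0.46), 0, -0.1], [np.float64(3.94), np.float64(-0.06), 0, -0.1], [np.float64(3.93), np.float64(0.33), 0, -0.1], [np.float64(3.88), np.float64(0.72), 0, -0.1], [np.float64(3.79), np.float64(1.1), 0, -0.1], [np.float64(3.66), np.float64(1.48), 0, -0.1]]
```

Emit:
servo_tool(
  increments=[
    [2.97,-2.59,0,-0.1],
    [3.22,-2.28,0,-0.1],
    [3.43,-1.95,0,-0.1],
    [3.61,-1.59,0,-0.1],
    [3.75,-1.23,0,-0.1],
    [3.85,-0.85,0,-0.1],
    [3.92,-0.46,0,-0.1],
    [3.94,-0.06,0,-0.1],
    [3.93,0.33,0,-0.1],
    [3.88,0.72,0,-0.1],
    [3.79,1.1,0,-0.1],
    [3.66,1.48,0,-0.1],
  ],
  hand=0,
  grip_force=40,
)

```text
clock: 1.9
tcp_pos: [0.4452, -0.1887, 0.237]
tcp_rot: [0.704, 0.71, -0.004, 0.004]
ft_force: [0.4, -0.1, 0.4]
opening: 0.114
```

Emit:
servo_tool(
  increments=[
    [3.5,-0.4,0,0.03],
    [3.5,-0.4,0,0],
    [3.5,-0.4,0,0],
    [3.5,-0.4,0,0],
    [3.5,-0.4,0.8,0],
    [3.5,-0.4,2,0],
    [3.3,-0.3,3.5,0],
    [0,0,4,0],
    [0,0,4,0],
    [0,0,4,0],
    [0,0,2.8,0],
    [0,0,0,0],
  ],
)

```text
clock: 2.9
tcp_pos: [0.4336, 0.0721, 0.027]
tcp_rot: [0.708, 0.707, 0.007, 0.011]
ft_force: [-0.8, 0.3, -0.2]
opening: 0.003
```

Run:
```python
from pl import *
s=observe(); print(s['clock'],s['tcp_pos'],yaw(),s['joint_positions'])
p,d=grab_frame('scene'); cv2.imwrite('pics/s1.png',p[:,:,::-1])
p,d=grab_frame('wrist'); cv2.imwrite('pics/w1.png',p[:,:,::-1])
```

```text
2.9 [0.43362889 0.07210624 0.02704148] 1.569201199752324 [ 0.03347524  0.6002085  -0.37181438  2.1949683   0.57026359  0.4142226
 -0.80508481]
```

View pics/s1.png

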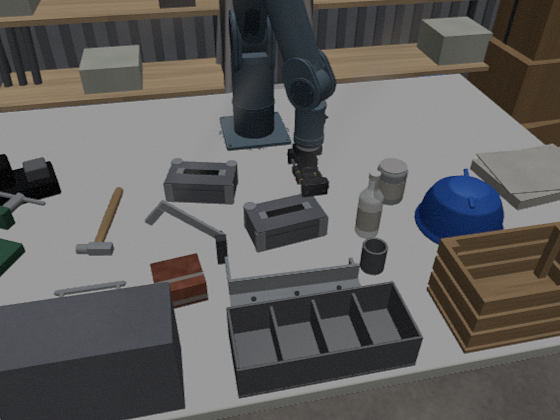

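View pics/w1.png

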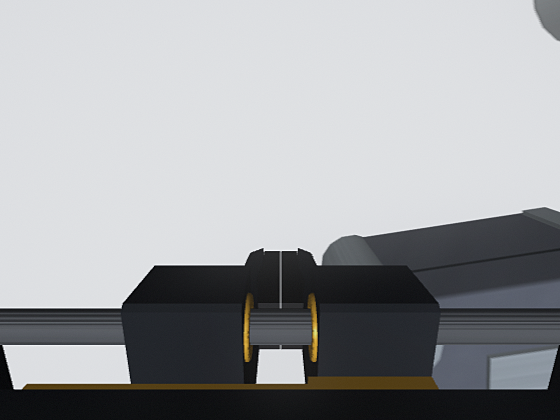

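Emit:
servo_tool(
  increments=[
    [-1.4,0,0,0],
    [0,0.7,0,0],
    [0,0.7,0,0],
    [0,0.7,0,0],
    [0,0.7,0,0],
    [0,0.7,0,0],
    [0,0.7,0,0],
  ],
)

```text
clock: 3.58
tcp_pos: [0.4835, 0.0604, 0.0411]
tcp_rot: [0.708, 0.706, 0.013, 0.015]
ft_force: [-2.5, 2.0, -0.5]
opening: 0.004
```

```bash
cat > chk.py <<'E'
from fit import *; from pl import *
import sys
s=observe(); print(s['clock'],np.round(s['tcp_pos'],4),round(yaw(s),3),np.round(s['ft_force'],1))
g=[float(v) for v in sys.argv[1:4]] if len(sys.argv)>3 else [.56,-.01,0]
p,d=grab_frame('top'); X=cloud('top',d)
# mask out tool: drop pts near tcp with any height (> .09 handled); keep
(x,f)=tbfit(X,g,.17); print('tb',np.round(x,4),f); b,t=tobay(x[:2],x[2]); print('bay',np.round(b,1),round(t,3))
c,s_=np.cos(x[2]),np.sin(x[2])
for n,y in (('L',.08),('R',-.08)): print(n,'near face',np.round([x[0]-.065*c-y*s_,x[1]-.065*s_+y*c],4))
cv2.imwrite('pics/t_%05.2f.png'%s['clock'],p[:,:,::-1])
E
python3 chk.py; ls pics
```

```text
3.5833 [0.4835 0.0604 0.0411] 1.569 [-2.5  2.  -0.5]
tb [ 0.5587 -0.0162 -0.0962] 0.0044133828556748
bay [-115.7   10. ] -0.065
L near face [0.5017 0.0697]
R near face [ 0.4863 -0.0895]
map_scene.png
map_top.png
s1.png
scene0.png
t_03.58.png
top0.png
w1.png
```

Emit:
servo_tool(
  increments=[
    [0,-2.8,0,0],
    [-3.8,0,0.7,0],
    [-3.8,0,0,0],
    [-3.8,0,0,0],
    [-3.8,0,0,0],
    [0,0,0,0],
  ],
)

```text
clock: 4.13
tcp_pos: [0.469, -0.0929, 0.0353]
tcp_rot: [0.705, 0.709, 0.021, 0.02]
ft_force: [0.1, -0.3, 0.4]
opening: 0.005
```

Emit:
servo_tool(
  increments=[
    [-0.1,0.6,0.15,0],
    [-0.1,0.6,0.15,0],
    [-0.1,0.6,0.1,0],
    [-0.1,0.6,0.1,0],
    [-0.1,0.6,0.1,0],
    [-0.1,0.6,0.1,0],
  ],
)

```text
clock: 4.63
tcp_pos: [0.5012, -0.1046, 0.0294]
tcp_rot: [0.708, 0.706, 0.014, 0.018]
ft_force: [-5.9, -1.7, 4.4]
opening: 0.007
```

```bash
sed -i 's/near face/axis/; s/-.065\*c-y\*s_/-.048*c-y*s_/; s/-.065\*s_+y\*c/-.048*s_+y*c/' chk.py; python3 chk.py .58 0 .1
```

```text
4.6333 [ 0.5012 -0.1046  0.0294] 1.568 [-5.9 -1.7  4.4]
tb [ 0.5722 -0.015   0.1106] 0.001963891395049193
bay [-102.2   11.5] 0.142
L axis [0.5157 0.0592]
R axis [ 0.5333 -0.0998]
```

Emit:
servo_tool(
  increments=[
    [0,-2.5,0,0],
    [2.0,-1.8,0,0],
    [4.1,0,0,0],
    [4.1,0,0,0],
    [4.1,0,0,0],
    [2.1,0,0,0],
    [0.1,0.6,0.1,0],
    [0.1,0.65,0.1,0],
    [0.1,0.65,0.1,0],
    [0.1,0.65,0.1,0],
    [0.1,0.65,0.1,0],
  ],
)

```text
clock: 5.6
tcp_pos: [0.5015, 0.0789, 0.025]
tcp_rot: [0.706, 0.708, 0.021, 0.022]
ft_force: [-7.1, 3.6, 7.5]
opening: 0.0
```

```bash
python3 chk.py .58 0 .0
```

```text
5.6 [0.5015 0.0789 0.025 ] 1.574 [-7.1  3.6  7.5]
tb [ 0.5826 -0.0181  0.0352] 0.0023194165221918127
bay [-91.7   8.7] 0.066
L axis [0.5318 0.0601]
R axis [ 0.5374 -0.0998]
```

Emit:
servo_tool(
  increments=[
    [0,-1.8,0,0],
    [-1.6,0,0,0],
    [0,0,0,0],
  ],
)

```text
clock: 5.9
tcp_pos: [0.4887, 0.0593, 0.0236]
tcp_rot: [0.708, 0.706, 0.023, 0.023]
ft_force: [0.2, -0.2, -0.1]
opening: 0.003
```

Emit:
servo_tool(
  increments=[
    [0.1,0.65,0.05,0],
    [0.1,0.65,0.05,0],
    [0.1,0.65,0.05,0],
    [0.1,0.65,0.05,0],
    [0.1,0.65,0.05,0],
    [0.1,0.65,0.05,0],
  ],
)

```text
clock: 6.4
tcp_pos: [0.5282, 0.065, 0.0224]
tcp_rot: [0.709, 0.704, 0.02, 0.02]
ft_force: [-5.6, 0.2, 4.2]
opening: 0.001
```

```bash
python3 chk.py .59 0 -.1
```

```text
6.4 [0.5282 0.065  0.0224] 1.563 [-5.6  0.2  4.2]
tb [ 0.5978 -0.0216 -0.153 ] 0.001613330923872212
bay [-76.4   5.7] -0.122
L axis [0.5626 0.0648]
R axis [ 0.5382 -0.0934]
```

Emit:
servo_tool(
  increments=[
    [0,-2.2,0,0],
    [0,-1.8,0,0],
    [-4,0,0,0],
    [-4,0,0,0],
    [-4,0,0,0],
    [-3.7,0,0,0],
    [0,0,0,0],
  ],
)

```text
clock: 7.03
tcp_pos: [0.4998, -0.0884, 0.0197]
tcp_rot: [0.705, 0.708, 0.029, 0.022]
ft_force: [0.6, 0.2, -0.6]
opening: 0.001
```

Emit:
servo_tool(
  increments=[
    [-0.3,0.5,0,0],
    [-0.2,0.6,0,0],
    [-0.1,0.6,0,0],
    [-0.1,0.6,0,0],
    [-0.1,0.6,0,0],
    [-0.1,0.6,0,0],
    [-0.1,0.6,0,0],
  ],
)

```text
clock: 7.62
tcp_pos: [0.542, -0.0995, 0.0209]
tcp_rot: [0.706, 0.708, 0.025, 0.02]
ft_force: [-2.8, -1.8, -1.8]
opening: 0.003
```

```bash
python3 chk.py .61 -.02 .1
```

```text
7.6167 [ 0.542  -0.0995  0.0209] 1.574 [-2.8 -1.8 -1.8]
tb [ 0.6182 -0.0148  0.0444] 0.00036048148976990395
bay [-56.2  13.2] 0.075
L axis [0.5667 0.063 ]
R axis [ 0.5738 -0.0969]
```

Emit:
servo_tool(
  increments=[
    [0,-1.8,0,0],
    [0,-1.5,-0.2,0],
    [4,0,0,0],
    [4,0,0,0],
    [4,0,0,0],
    [4,0,0,0],
    [0,0,0,0],
  ],
)

```text
clock: 8.25
tcp_pos: [0.5238, 0.0722, 0.0271]
tcp_rot: [0.706, 0.706, 0.04, 0.026]
ft_force: [-0.1, 0.5, 0.8]
opening: 0.002
```

Emit:
servo_tool(
  increments=[
    [-0.9,0.1,0,0],
    [0,0.65,0.05,0],
    [0,0.65,0.05,0],
    [0.1,0.65,0.05,0],
    [0.1,0.65,0.05,0],
    [0.1,0.65,0.05,0],
    [0.1,0.6,0.05,0],
  ],
)

```text
clock: 8.83
tcp_pos: [0.5642, 0.0714, 0.0282]
tcp_rot: [0.704, 0.708, 0.041, 0.022]
ft_force: [-4.7, 2.3, 2.6]
opening: 0.004
```

```bash
python3 chk.py .63 -.02 -.1
```

```text
8.8333 [0.5642 0.0714 0.0282] 1.577 [-4.7  2.3  2.6]
tb [ 0.6366 -0.0225 -0.0958] 0.02806207790393484
bay [-37.6   6. ] -0.065
L axis [0.5965 0.0617]
R axis [ 0.5812 -0.0975]
```

Emit:
servo_tool(
  increments=[
    [0,-1.5,0,0],
    [0,-1.5,0,0],
    [-2,-0.8,0,0],
    [-3,0,0,0],
    [-3,0,0,0],
    [-3,0,0,0],
    [-3,0,0,0],
    [-2,0,0,0],
    [-1,0,0,0],
    [0,0,0,0],
  ],
)

```text
clock: 9.72
tcp_pos: [0.5359, -0.123, 0.0204]
tcp_rot: [0.713, 0.699, 0.045, 0.028]
ft_force: [-0.7, -0.3, 0.2]
opening: 0.006
```

Emit:
servo_tool(
  increments=[
    [1.2,0,-0.2,0],
    [1.0,0,0,0],
    [0,0,0,0],
  ],
)

```text
clock: 9.97
tcp_pos: [0.537, -0.1016, 0.0233]
tcp_rot: [0.715, 0.697, 0.046, 0.029]
ft_force: [-0.5, -0.2, -0.1]
opening: 0.002
```

Emit:
servo_tool(
  increments=[
    [0.1,0.6,0.05,0],
    [0,0.6,0.05,0],
    [-0.1,0.6,0.05,0],
    [-0.1,0.6,0.05,0],
    [-0.1,0.5,0.05,0],
    [-0.1,0.5,0.05,0],
  ],
)

```text
clock: 10.47
tcp_pos: [0.5667, -0.1005, 0.0224]
tcp_rot: [0.712, 0.701, 0.039, 0.024]
ft_force: [-6.2, -2.0, 4.3]
opening: 0.001
```

```bash
python3 chk.py .65 -.02 .1
```

```text
10.4667 [ 0.5667 -0.1005  0.0224] 1.556 [-6.2 -2.   4.3]
tb [ 0.6466 -0.0208 -0.0028] 0.0038819908202852157
bay [-27.7   8.1] 0.028
L axis [0.5988 0.0594]
R axis [ 0.5984 -0.1006]
```

Emit:
servo_tool(
  increments=[
    [-0.1,0.6,0.05,0],
    [-0.1,0.6,0.05,0],
    [-0.1,0.4,0.05,0],
    [0,-1.5,0,0],
    [0,-1.5,0,0],
    [2,-1.0,0,0],
    [3,0,0,0],
    [3,0,0,0],
    [3,0,0,0],
    [2,0,0,0],
    [1,0,0,0],
    [0,0,0,0],
  ],
)

```text
clock: 11.52
tcp_pos: [0.5502, 0.0461, 0.0215]
tcp_rot: [0.711, 0.701, 0.042, 0.025]
ft_force: [-0.8, 0.5, -0.0]
opening: 0.003
```

```bash
python3 chk.py .65 -.02 .1
```

```text
11.5167 [0.5502 0.0461 0.0215] 1.558 [-0.8  0.5 -0. ]
tb [ 0.6539 -0.0184  0.1022] 0.020903536297101975
bay [-20.5  10.7] 0.133
L axis [0.598  0.0563]
R axis [ 0.6143 -0.1029]
```

Emit:
servo_tool(
  increments=[
    [0.9,0.4,0,0],
    [0.1,0.6,0.05,0],
    [0,0.6,0.05,0],
    [0,0.6,0.05,0],
    [0.1,0.6,0.05,0],
    [0.1,0.6,0.05,0],
    [0.1,0.6,0.05,0],
  ],
)

```text
clock: 12.15
tcp_pos: [0.5883, 0.0551, 0.0206]
tcp_rot: [0.713, 0.7, 0.037, 0.021]
ft_force: [-5.6, 2.1, 3.8]
opening: 0.003
```

```bash
python3 chk.py .66 -.02 0
```

```text
12.15 [0.5883 0.0551 0.0206] 1.554 [-5.6  2.1  3.8]
tb [ 0.6669 -0.0239 -0.0247] 0.019618459782005243
bay [-7.3  5.6] 0.006
L axis [0.6209 0.0572]
R axis [ 0.617  -0.1027]
```

Emit:
servo_tool(
  increments=[
    [0,-1.3,0,0],
    [0,-1.3,0,0],
    [-2,-0.6,0,0],
    [-3,0,0,0],
    [-3,0,0,0],
    [-3,0,0,0],
    [-2.6,0,0,0],
    [-1,0,0,0],
    [0,0,0,0],
  ],
)

```text
clock: 12.95
tcp_pos: [0.56, -0.1048, 0.0139]
tcp_rot: [0.716, 0.696, 0.039, 0.025]
ft_force: [0.7, -0.7, -0.2]
opening: 0.005
```

Gap ≈ 22 mm; push on ≈10 mm.

Emit:
servo_tool(
  increments=[
    [0,0.8,-0.4,0],
    [0,0.6,-0.2,0],
    [0,0.5,0,0],
    [0,0.5,0.03,0],
    [0,0.5,0.03,0],
    [0,0.4,0.03,0],
  ],
)

```text
clock: 13.45
tcp_pos: [0.5913, -0.106, 0.0219]
tcp_rot: [0.717, 0.696, 0.035, 0.022]
ft_force: [-19.5, -2.7, 14.4]
opening: 0.006
```

```bash
python3 chk.py .665 -.02 0.05
```

```text
13.45 [ 0.5913 -0.106   0.0219] 1.543 [-19.5  -2.7  14.4]
tb [ 0.6709 -0.0216 -0.0133] 0.009589404565996674
bay [-3.4  8. ] 0.018
L axis [0.6239 0.0591]
R axis [ 0.6218 -0.1009]
```

Emit:
servo_tool(
  increments=[
    [0,-1.0,0,0],
    [0,-1.3,0,0],
    [2,-0.6,0,0],
    [3,0,0,0],
    [3,0,0,0],
    [3,0,0,0],
    [3,0,0,0],
    [1,0,0,0],
    [0,0,0,0],
  ],
)

```text
clock: 14.25
tcp_pos: [0.5695, 0.06, 0.0228]
tcp_rot: [0.713, 0.699, 0.038, 0.021]
ft_force: [0.2, -0.2, -0.2]
opening: 0.006
```

Emit:
servo_tool(
  increments=[
    [0,0.8,0,0],
    [0,0.6,0,0],
    [0,0.5,0.03,0],
    [0,0.5,0.03,0],
    [0,0.4,0.03,0],
  ],
)

```text
clock: 14.67
tcp_pos: [0.5965, 0.0566, 0.0232]
tcp_rot: [0.714, 0.699, 0.034, 0.019]
ft_force: [-20.6, 4.0, 15.0]
opening: 0.004
```

```bash
python3 chk.py .665 -.02 0.05
```

```text
14.6667 [0.5965 0.0566 0.0232] 1.551 [-20.6   4.   15. ]
tb [ 0.6757 -0.0238 -0.0365] 0.018816656370249228
bay [1.6 6. ] -0.006
L axis [0.6307 0.0579]
R axis [ 0.6249 -0.102 ]
```

Emit:
servo_tool(
  increments=[
    [0,-1.0,0,0],
    [0,-1.3,0,0],
    [-2,-0.6,0,0],
    [-3,0,0,0],
    [-3,0,0,0],
    [-3,0,0,0],
    [-2.8,0,0,0],
    [-1,0,0,0],
    [0,0,0,0],
  ],
)

```text
clock: 15.47
tcp_pos: [0.5659, -0.1079, 0.0165]
tcp_rot: [0.718, 0.695, 0.033, 0.021]
ft_force: [-0.6, 0.6, 0.4]
opening: -0.002
```

```bash
python3 chk.py .675 -.02 -.03
```

```text
15.4667 [ 0.5659 -0.1079  0.0165] 1.538 [-0.6  0.6  0.4]
tb [ 0.6732 -0.0228 -0.0469] 0.07043826672115182
bay [-1.1  6.8] -0.016
L axis [0.629  0.0593]
R axis [ 0.6215 -0.1005]
```

Emit:
servo_tool(
  increments=[
    [0,0.8,-0.3,0],
    [0,0.6,-0.1,0],
    [0,0.4,0,0],
    [0,0.4,0,0],
    [0,0.4,0,0],
  ],
)

```text
clock: 15.93
tcp_pos: [0.5914, -0.1014, 0.023]
tcp_rot: [0.716, 0.697, 0.032, 0.018]
ft_force: [-23.2, -4.0, 16.0]
opening: 0.001
```

Emit:
servo_tool(
  increments=[
    [0,-1.5,0,0],
    [0,-2.0,-0.5,0],
    [0,-2.0,-3,0],
    [0,-1.0,-4,0],
    [0,0,-4,0],
    [-2,0,-4,0],
    [-2,0,-4,0],
    [0,0,0,0],
  ],
)

```text
clock: 16.6
tcp_pos: [0.5107, -0.1309, 0.2127]
tcp_rot: [0.709, 0.705, 0.03, 0.013]
ft_force: [1.3, 0.1, 0.2]
opening: 0.006
```

```bash
cat > kf.py <<'E'
from pl import *
from scipy.optimize import minimize
def kfit(Xs,q0s=(.5,.8,1.2)):
    A=[]
    for X in Xs:
        q=X.reshape(-1,3); q=q[~np.isnan(q[:,2])]
        c,s=np.cos(BY),np.sin(BY); d=q[:,:2]-BO
        a=d[:,0]*c+d[:,1]*s; b=-d[:,0]*s+d[:,1]*c
        o=(abs(a+.081)<.011)&(b<-.165)&(b>-.42)&(q[:,2]>.03)&(q[:,2]<.32)
        A.append(np.c_[a[o],b[o],q[o,2]])
    A=np.vstack(A)
    def box(u,v,u0,u1,v0,v1):
        du=np.maximum(u0-u,u-u1);dv=np.maximum(v0-v,v-v1)
        return np.hypot(np.maximum(du,0),np.maximum(dv,0))+np.minimum(np.maximum(du,dv),0)
    def cost(p):
        q=p[0]; D=-(A[:,1]+.158+p[1]); Z=A[:,2]-.06-p[2]
        u=D*np.cos(q)+Z*np.sin(q); v=-D*np.sin(q)+Z*np.cos(q)
        # stub dir: (-y: sin q, z: -cos q) -> v negative
        r=np.minimum(box(u,v,-.01,.175,-.01,.01),box(u,v,.155,.175,-.062,.01))
        return np.mean(np.minimum(abs(r),.01)**2)+1e-2*(p[1]**2+p[2]**2)
    best=min((minimize(cost,[t,0,0],method='Nelder-Mead',options=dict(initial_simplex=[[t,0,0],[t+.1,0,0],[t,.003,0],[t,0,.003]])) for t in q0s),key=lambda r:r.fun)
    return best.x,best.fun**.5,A
def grip(q): return bay([-.081,-.158-.165*np.cos(q)-.035*np.sin(q)]),.06+.165*np.sin(q)-.035*np.cos(q)
E
python3 - <<'E'
from kf import *
for n in (['top'],['scene'],['top','scene']):
    x,f,A=kfit([np.load(f'{c}X.npy') for c in n]); print(n,x,f,len(A),A[:,0].mean(),grip(x[0]))
E
python3 chk.py .675 -.02 -.03
python3 - <<'E'
from pl import *
p,d=grab_frame('wrist'); cv2.imwrite('pics/w2.png',p[:,:,::-1])
p,d=grab_frame('top'); cv2.imwrite('pics/t2.png',cv2.resize(p[120:260,200:420,::-1],None,fx=3.5,fy=3.5))
E
```

```text
['top'] [ 7.42563163e-01  6.94249348e-04 -1.50588236e-03] 0.0036405549452518497 326 -0.08206151972975566 (array([ 0.58364036, -0.3302717 ]), np.float64(0.14578363018814997))
['scene'] [ 0.73560394 -0.00213719 -0.00153846] 0.00508814776959393 781 -0.07778789868470717 (array([ 0.58362196, -0.33086488]), np.float64(0.1447708866344565))
['top', 'scene'] [ 7.39743030e-01 -7.11185481e-04 -1.45378924e-03] 0.004730724423469279 1107 -0.07904643568623003 (array([ 0.58363287, -0.33051293]), np.float64(0.14537372745410357))
16.6 [ 0.5107 -0.1309  0.2127] 1.566 [1.3 0.1 0.2]
tb [ 0.673  -0.0235 -0.0283] 0.0711239006651071
bay [-1.2  6.2] 0.003
L axis [0.6273 0.0579]
R axis [ 0.6228 -0.1021]
```

View pics/t2.png

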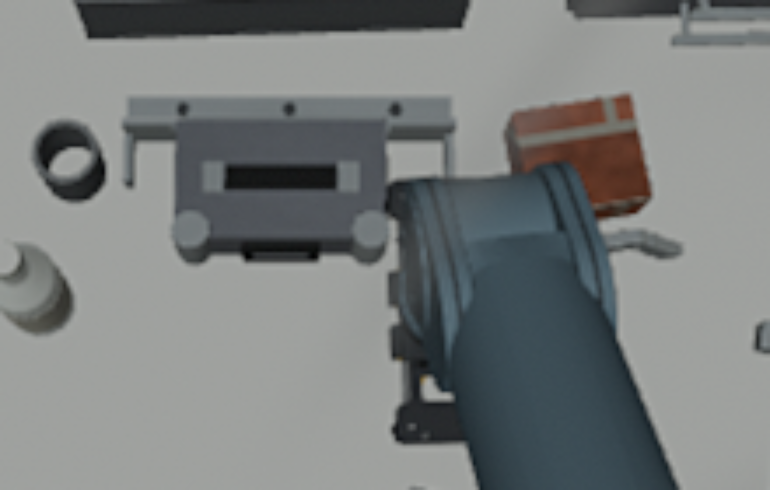

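View pics/w2.png

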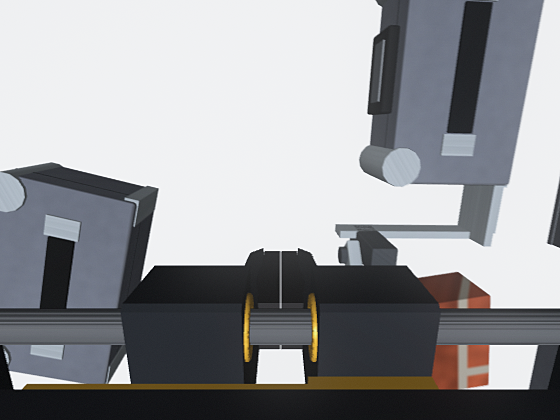

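Emit:
servo_tool(
  increments=[
    [-1,0,-1.5,0.025],
    [-2.5,1,-0.5,0],
    [-3,1,0,0],
    [-3,1.2,0,0],
    [-3,1.2,0,0],
    [-3,1.2,0,0],
    [-2.5,1,0,0],
    [-1.5,0.5,0,0],
    [0,0,0,0],
  ],
  hand=1,
)

```text
clock: 17.5
tcp_pos: [0.5729, -0.314, 0.2025]
tcp_rot: [0.708, 0.706, 0.024, -0.007]
ft_force: [-0.7, -0.9, 0.0]
opening: 0.664
```

Run:
```python
from kf import *
s=observe(); print(s['clock'],s['tcp_pos'],yaw(s),s['tcp_rot'],s['opening'])
p,d=grab_frame('wrist'); cv2.imwrite('pics/w3.png',p[:,:,::-1])
from scipy.spatial.transform import Rotation as R
T=np.eye(4);T[:3,:3]=R.from_quat(s['tcp_rot']).as_matrix();T[:3,3]=s['tcp_pos']
X=cloud('wrist',d,T@get_calibration('wrist')['tool_from_camera'])
q=X.reshape(-1,3); q=q[~np.isnan(q[:,2])]
o=(q[:,2]>.1)&(q[:,2]<.19)&(abs(q[:,0]-.585)<.03)&(q[:,1]<-.23)&(q[:,1]>-.36)
k=q[o]; print(len(k))
for a in np.arange(-.37,-.22,.01):
    m=(k[:,1]>=a)&(k[:,1]<a+.01)
    if m.sum()>5: print(round(a,2),np.round(np.percentile(k[m],[3,50,97],0),3).tolist())
r=place_of('wrist','keeper_grip'); print([(x['conf'],x['pixel']) for x in r])
```

```text
17.5 [ 0.57292963 -0.3139869   0.20252514] 1.5679451593769271 [ 0.70808157  0.70568582  0.02415167 -0.00668665] 0.6640402486446716
4028
-0.36 [[0.577, -0.353, 0.135], [0.583, -0.352, 0.137], [0.588, -0.35, 0.139]]
-0.35 [[0.577, -0.35, 0.139], [0.582, -0.345, 0.145], [0.588, -0.34, 0.15]]
-0.34 [[0.577, -0.339, 0.136], [0.582, -0.335, 0.155], [0.588, -0.33, 0.161]]
-0.33 [[0.577, -0.33, 0.148], [0.582, -0.324, 0.166], [0.589, -0.32, 0.171]]
-0.32 [[0.578, -0.319, 0.157], [0.582, -0.314, 0.177], [0.589, -0.31, 0.183]]
-0.31 [[0.578, -0.309, 0.167], [0.583, -0.304, 0.183], [0.589, -0.3, 0.186]]
-0.3 [[0.578, -0.3, 0.159], [0.584, -0.295, 0.175], [0.59, -0.29, 0.18]]
-0.29 [[0.579, -0.29, 0.152], [0.584, -0.285, 0.166], [0.59, -0.28, 0.171]]
-0.28 [[0.579, -0.28, 0.144], [0.584, -0.275, 0.157], [0.59, -0.27, 0.162]]
-0.27 [[0.579, -0.27, 0.136], [0.585, -0.265, 0.148], [0.591, -0.26, 0.153]]
-0.26 [[0.58, -0.259, 0.128], [0.585, -0.255, 0.138], [0.591, -0.25, 0.143]]
-0.25 [[0.58, -0.249, 0.119], [0.585, -0.245, 0.129], [0.591, -0.241, 0.134]]
-0.24 [[0.58, -0.24, 0.112], [0.586, -0.235, 0.12], [0.592, -0.231, 0.125]]
[(0.78, [290.3, 256.6])]
```

View pics/w3.png

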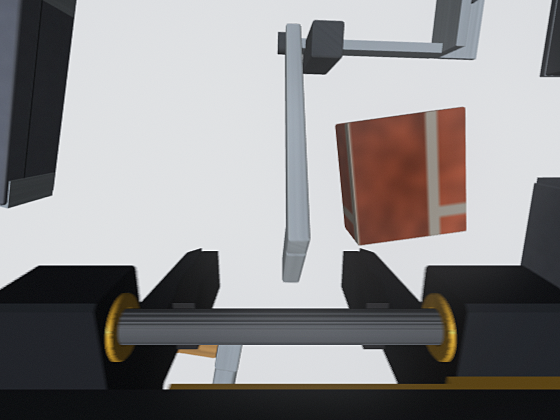

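Emit:
servo_tool(
  increments=[
    [-1.2,0.7,0,0.03],
    [-0.4,0.2,0,0],
    [0,0,1.5,0],
    [0,0,2,0],
    [0,0,2,0],
    [0,0,1,0],
    [0,0,0,0],
  ],
)

```text
clock: 18.18
tcp_pos: [0.5838, -0.3061, 0.134]
tcp_rot: [0.71, 0.703, 0.026, -0.012]
ft_force: [0.4, -0.0, -0.4]
opening: 0.998
```

Emit:
servo_tool(
  increments=[
    [-1.2,0,0,0],
    [-1.2,0,0,0],
    [0,0,0,0],
  ],
)

```text
clock: 18.43
tcp_pos: [0.5841, -0.3295, 0.1342]
tcp_rot: [0.709, 0.705, 0.026, -0.012]
ft_force: [-0.7, -0.6, 0.0]
opening: 1.004
```

Emit:
servo_tool(
  increments=[
    [0,0,0.2,0],
    [0,0,0,0],
    [0,0,0,0],
    [0,0,0,0],
    [0,0,0,0],
    [0,0,0,0],
    [0,0,0,0],
    [0,0,0,0],
    [0,0,0,0],
  ],
  hand=0,
  grip_force=20,
)

```text
clock: 19.18
tcp_pos: [0.5856, -0.3316, 0.1354]
tcp_rot: [0.709, 0.704, 0.027, -0.01]
ft_force: [0.2, 0.1, -0.6]
opening: 0.344
```

Emit:
servo_tool(
  increments=[
    [0,0,0,0],
    [0,0,0,0],
    [0,0,0,0],
    [0,0,0,0],
    [0,0,0,0],
  ],
)

```text
clock: 19.6
tcp_pos: [0.5824, -0.332, 0.1342]
tcp_rot: [0.71, 0.704, 0.025, -0.012]
ft_force: [0.0, -0.3, 0.7]
opening: 0.133
```

```bash
cat > arc.py <<'E'
from pl import *
import sys
from scipy.spatial.transform import Rotation as R
s=observe(); M=R.from_quat(s['tcp_rot']).as_matrix(); g=s['tcp_pos']-.0187*M[:,2]
b,_=tobay(g[:2],0); y=b[1]/1000+.158; z=g[2]-.06
ph=np.arctan2(z,-y); print('bayx',b[0],'phase',ph,'r',np.hypot(y,z),'q',ph-.5594+.74,'ft',s['ft_force'],'tilt',M[:,2])
n=int(sys.argv[1]); st=float(sys.argv[2]); r=.1735
prev=np.array([b[0]/1000,-r*np.cos(ph) if 0 else y,z])
c,s_=np.cos(BY),np.sin(BY); out=[]
for i in range(1,n+1):
    p=ph+st*i; t=np.array([prev[0]+(-.081-prev[0])*min(1,.25), -r*np.cos(p), r*np.sin(p)])
    d=(t-prev)*100; prev=t
    w=np.array([d[0]*c-d[1]*s_,d[0]*s_+d[1]*c,d[2]])
    out.append([round(float(v),2) for v in M.T@w]+[0])
print(out)
E
python3 arc.py 6 .1
```

```text
bayx -82.45881962493601 phase 0.5607759926313193 r 0.17469236197037394 q 0.7413759926313193 ft [ 0.02980558 -0.25578262  0.69089812] tilt [ 0.0181389   0.05216452 -0.99847376]
[[1.16, 0.08, -1.3, 0], [1.2, 0.07, -1.25, 0], [1.32, 0.07, -1.13, 0], [1.42, 0.06, -0.99, 0], [1.51, 0.06, -0.84, 0], [1.59, 0.06, -0.69, 0]]
```

Emit:
servo_tool(
  increments=[
    [1.16,0.05,-1.3,0],
    [1.2,0.05,-1.25,0],
    [1.32,0.05,-1.13,0],
    [1.42,0.05,-1.0,0],
    [1.5,0.05,-0.85,0],
    [1.6,0.05,-0.7,0],
  ],
)

```text
clock: 20.1
tcp_pos: [0.5847, -0.2568, 0.2034]
tcp_rot: [0.713, 0.701, 0.022, -0.008]
ft_force: [2.0, -1.5, -2.7]
opening: 0.136
```

```bash
python3 arc.py 8 .1
```

```text
bayx -82.54191888707868 phase 1.1499729701656878 r 0.1776084938924952 q 1.3305729701656879 ft [ 1.97406903 -1.49937701 -2.69236284] tilt [ 0.02021425  0.04354559 -0.99884692]
[[1.79, 0.07, -0.17, 0], [1.69, 0.06, -0.39, 0], [1.72, 0.05, -0.22, 0], [1.73, 0.04, -0.05, 0], [1.73, 0.03, 0.13, 0], [1.71, 0.03, 0.3, 0], [1.67, 0.02, 0.47, 0], [1.61, 0.02, 0.63, 0]]
```

Emit:
servo_tool(
  increments=[
    [1.75,0.05,-0.35,0],
    [1.7,0.05,-0.35,0],
    [1.72,0.05,-0.2,0],
    [1.73,0.05,-0.05,0],
    [1.73,0.03,0.13,0],
    [1.71,0.03,0.3,0],
    [1.67,0.02,0.47,0],
  ],
)

```text
clock: 20.68
tcp_pos: [0.5886, -0.1248, 0.2124]
tcp_rot: [0.712, 0.702, 0.022, -0.005]
ft_force: [9.1, -8.0, -15.4]
opening: 0.133
```

```bash
python3 arc.py 8 .1
```

```text
bayx -82.82045202728115 phase 1.905814181886196 r 0.18118351771568847 q 2.0864141818861963 ft [  9.06679123  -8.02737903 -15.39807798] tilt [ 0.0234319   0.03827894 -0.99899233]
[[1.3, 0.04, 1.43, 0], [1.5, 0.04, 0.87, 0], [1.41, 0.03, 1.01, 0], [1.3, 0.02, 1.15, 0], [1.18, 0.01, 1.27, 0], [1.05, -0.0, 1.38, 0], [0.9, -0.01, 1.48, 0], [0.75, -0.02, 1.56, 0]]
```

Emit:
servo_tool(
  increments=[
    [1.2,0.05,1.4,0],
    [1.4,0.05,1.0,0],
    [1.35,0.05,1.1,0],
    [1.25,0.03,1.2,0],
    [1.1,0.02,1.3,0],
  ],
)

```text
clock: 21.1
tcp_pos: [0.5911, -0.0493, 0.1574]
tcp_rot: [0.709, 0.705, 0.021, -0.004]
ft_force: [4.3, -6.8, -3.9]
opening: 0.135
```

```bash
python3 arc.py 8 .09
```

```text
bayx -82.72245831691023 phase 2.4318849460171403 r 0.17814110672276245 q 2.6124849460171404 ft [ 4.26685621 -6.84462812 -3.91882246] tilt [ 0.02496783  0.03528171 -0.99906547]
[[0.55, 0.02, 1.55, 0], [0.8, 0.02, 1.34, 0], [0.68, 0.01, 1.41, 0], [0.55, -0.0, 1.46, 0], [0.41, -0.01, 1.5, 0], [0.28, -0.02, 1.54, 0], [0.14, -0.03, 1.55, 0], [-0.0, -0.03, 1.56, 0]]
```

Emit:
servo_tool(
  increments=[
    [0.6,0.03,1.5,0],
    [0.75,0.03,1.35,0],
    [0.65,0.02,1.4,0],
    [0.55,0,1.4,0],
    [0.4,0,1.4,0],
  ],
)

```text
clock: 21.52
tcp_pos: [0.5922, -0.0139, 0.0882]
tcp_rot: [0.708, 0.706, 0.019, -0.001]
ft_force: [2.1, -7.4, 0.7]
opening: 0.135
```

```bash
python3 arc.py 4 .05
python3 - <<'E'
from kf import *
Xs=[]
for c in ['top','scene']:
    p,d=grab_frame(c); cv2.imwrite(f'pics/{c}5.png',p[:,:,::-1])
E
```

```text
bayx -82.70991020510428 phase 2.8734370024422584 r 0.17704467959793088 q 3.054037002442258 ft [ 2.08189965 -7.38643304  0.66957555] tilt [ 0.02560429  0.02770654 -0.99928813]
[[-0.16, 0.02, 0.93, 0], [0.14, 0.01, 0.86, 0], [0.1, 0.01, 0.86, 0], [0.06, -0.0, 0.87, 0]]
```

View pics/scene5.png

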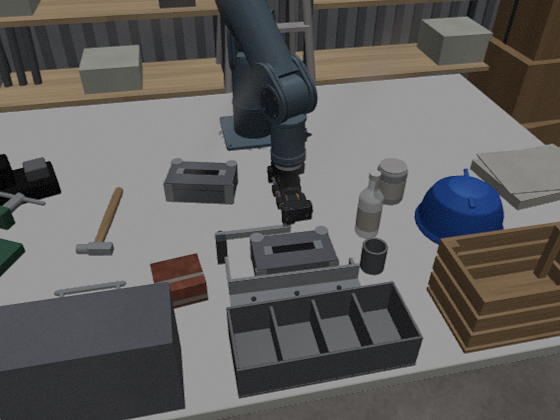

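Emit:
servo_tool(
  increments=[
    [-0.1,0,0.6,0],
    [0,0,0.5,0],
    [0,0,0.4,0],
    [0,0,0.3,0],
  ],
)

```text
clock: 21.95
tcp_pos: [0.5926, -0.0114, 0.0787]
tcp_rot: [0.708, 0.706, 0.017, 0.001]
ft_force: [-5.6, -7.3, 23.9]
opening: 0.135
```

Emit:
servo_tool(
  increments=[
    [0,0,-0.1,0],
    [0,0,0,0],
    [0,0,0,0],
    [0,0,0,0],
    [0,0,0,0],
    [0,0,0,0],
  ],
  hand=0.5,
)

```text
clock: 22.45
tcp_pos: [0.5906, -0.0027, 0.0825]
tcp_rot: [0.706, 0.708, 0.019, -0.0]
ft_force: [-0.6, 0.5, 0.2]
opening: 0.499
```

Emit:
servo_tool(
  increments=[
    [0,0,-1.5,0],
    [0,0,-3,0],
    [0,0,-4,0],
    [0,0,-4,0],
    [0,-2,-2,0],
    [0,-4,0,0],
    [0,-4,0,0],
    [0,-3,0,0],
    [0,0,0,0],
  ],
)

```text
clock: 23.2
tcp_pos: [0.4507, -0.0043, 0.2274]
tcp_rot: [0.705, 0.709, 0.018, -0.004]
ft_force: [-0.3, -0.9, 0.0]
opening: 0.506
```

```bash
python3 chk.py .675 -.02 -.03
python3 - <<'E'
from kf import *
for c in ['top','scene','wrist']:
    p,d=grab_frame(c); cv2.imwrite(f'pics/{c}6.png',p[:,:,::-1])
    if c=='top': cv2.imwrite('pics/top6c.png',cv2.resize(p[120:260,200:400,::-1],None,fx=4,fy=4))
    if c=='wrist':
        s=observe()
        from scipy.spatial.transform import Rotation as R
        T=np.eye(4);T[:3,:3]=R.from_quat(s['tcp_rot']).as_matrix();T[:3,3]=s['tcp_pos']
        X=cloud(c,d,T@get_calibration('wrist')['tool_from_camera'])
    else: X=cloud(c,d)
    q=X.reshape(-1,3); q=q[~np.isnan(q[:,2])]; C,S=np.cos(BY),np.sin(BY); D=q[:,:2]-BO
    a=D[:,0]*C+D[:,1]*S; b=-D[:,0]*S+D[:,1]*C
    o=(abs(a+.081)<.006)&(q[:,2]>.045)
    for y in np.arange(-.17,.05,.02):
        m=o&(b>=y)&(b<y+.02)
        if m.sum()>3: print(c,round(y+.01,2),np.round(np.percentile(q[m,2],[10,50,95]),4),m.sum())
E
```

```text
23.2 [ 0.4507 -0.0043  0.2274] 1.577 [-0.3 -0.9  0. ]
tb [ 0.6682 -0.0275 -0.1083] 0.10547083965970917
bay [-5.8  2. ] -0.077
L axis [0.6291 0.0572]
R axis [ 0.6119 -0.1019]
top -0.16 [0.0589 0.0684 0.0723] 28
top -0.14 [0.0583 0.0681 0.0712] 33
top -0.12 [0.0576 0.0672 0.0715] 31
top -0.1 [0.06   0.0689 0.0718] 32
top -0.08 [0.059  0.0681 0.0716] 31
top -0.06 [0.0613 0.0683 0.0723] 20
scene -0.16 [0.0681 0.0689 0.0705] 18
scene -0.14 [0.0533 0.0671 0.0705] 47
scene -0.12 [0.052  0.0639 0.0706] 54
scene -0.1 [0.0532 0.0649 0.0713] 60
scene -0.08 [0.0569 0.0659 0.0706] 44
scene -0.06 [0.0583 0.0668 0.0702] 39
scene -0.04 [0.0521 0.0647 0.0701] 58
scene -0.02 [0.0527 0.0651 0.071 ] 59
scene -0.0 [0.0561 0.0851 0.1206] 130
scene 0.02 [0.0601 0.0935 0.1218] 66
wrist -0.08 [0.0521 0.0524 0.0533] 6
wrist -0.04 [0.0567 0.0696 0.0714] 228
wrist -0.02 [0.0583 0.0699 0.0716] 325
wrist -0.0 [0.0631 0.1005 0.1232] 593
wrist 0.02 [0.065  0.1034 0.123 ] 535
```

View pics/top6c.png

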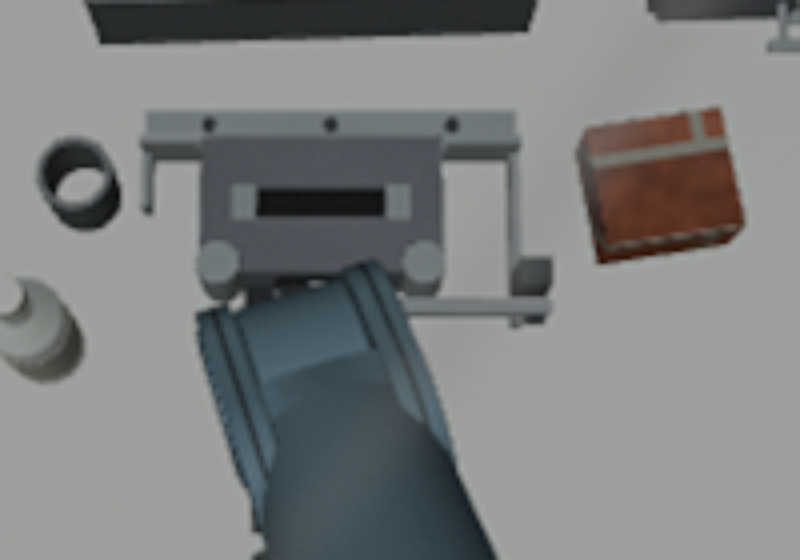

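View pics/scene6.png

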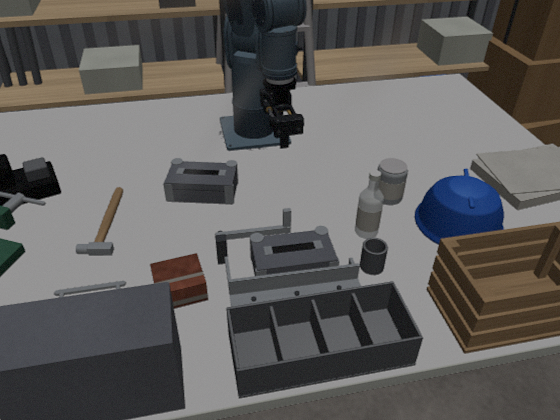

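View pics/wrist6.png

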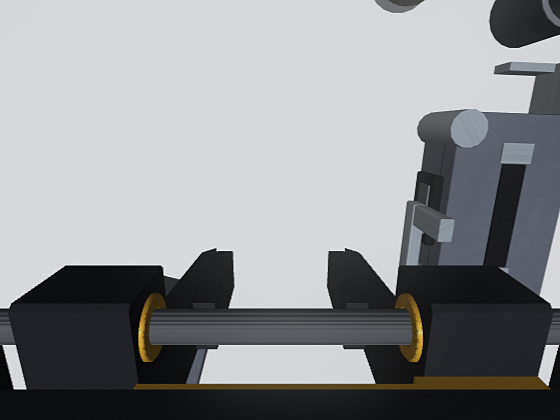

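Emit:
servo_tool(
  increments=[
    [-3,0,-1,0],
    [-3.5,0,-1,0],
    [-3.5,0,0,0],
    [-3.5,0,0,0],
    [-3.5,0,0,0],
    [-3.5,0,0,0],
    [-3.5,0,0,0],
    [-3.5,0,0,0],
    [-3,0,0,0],
    [-1,0,0,0],
    [0,0,0,0],
  ],
)

```text
clock: 24.32
tcp_pos: [0.4769, -0.3359, 0.2345]
tcp_rot: [0.703, 0.711, 0.028, -0.001]
ft_force: [-0.7, 0.2, -0.6]
opening: 0.5
```

```bash
python3 chk.py .675 -.02 -.03
python3 - <<'E'
from fit import *; from pl import *
for c in ['top','scene']:
    p,d=grab_frame(c)
    if c=='top': cv2.imwrite('pics/top7c.png',cv2.resize(p[120:260,200:400,::-1],None,fx=4,fy=4))
    X=cloud(c,d); q=X.reshape(-1,3); q=q[~np.isnan(q[:,2])]; C,S=np.cos(BY),np.sin(BY); D=q[:,:2]-BO
    a=D[:,0]*C+D[:,1]*S; b=-D[:,0]*S+D[:,1]*C
    o=(q[:,2]>.058)&(q[:,2]<.08)
    for y in np.arange(-.085,.1,.02):
        m=o&(b>=y)&(b<y+.02)&(abs(a)<.09)&(a>-.07); 
        if m.sum(): print(c,round(y+.01,3),'far edge',np.round(np.percentile(a[m],[2,98,100])*1000,1))
    m=o&(abs(a-.01)<.03)&(abs(b)<.13); print('side',np.percentile(b[m],[.5,99.5])*1000)
    m=(q[:,2]>.035)&(q[:,2]<.055)&(abs(a-.06)<.03)&(abs(b)>.1)&(abs(b)<.145)
    for sg in (-1,1): mm=m&(b*sg>0); print('stop',sg,np.percentile(a[mm],[3,50,97])*1000 if mm.sum() else 0)
E
```

```text
24.3167 [ 0.4769 -0.3359  0.2345] 1.583 [-0.7  0.2 -0.6]
tb [ 0.6646 -0.027  -0.1072] 0.12854702147558122
bay [-9.5  2.4] -0.076
L axis [0.6255 0.0577]
R axis [ 0.6083 -0.1014]
top -0.075 far edge [-61.4  51.7  53.5]
top -0.055 far edge [-56.   52.3  53.5]
top -0.035 far edge [-54.4  52.4  54.4]
top -0.015 far edge [-58.5  52.7  53.7]
top 0.005 far edge [-53.9  51.9  53.7]
top 0.025 far edge [-54.   51.5  53.6]
top 0.045 far edge [-52.6  52.1  53.4]
top 0.065 far edge [-54.3  52.1  54.9]
top 0.085 far edge [-61.8  51.1  53.6]
top 0.105 far edge [-57.1  52.7  54.8]
side [-86.18451665 101.027176  ]
stop -1 [55.21500287 58.15671957 63.62814311]
stop 1 [54.85138143 58.09607408 63.3277801 ]
scene -0.075 far edge [-61.   55.5  58.3]
scene -0.055 far edge [-53.7  54.7  56.3]
scene -0.035 far edge [-51.8  54.2  55.2]
scene -0.015 far edge [-52.5  54.5  55.4]
scene 0.005 far edge [-51.2  54.3  55.3]
scene 0.025 far edge [-52.1  54.8  56.2]
scene 0.045 far edge [-51.4  55.3  57.2]
scene 0.065 far edge [-51.5  55.3  60. ]
scene 0.085 far edge [-62.2  55.1  57. ]
scene 0.105 far edge [-58.   56.2  56.9]
side [-86.09072515 101.82863264]
stop -1 [53.90705215 60.97994934 63.37757947]
stop 1 [54.24857552 60.60421344 63.89371295]
```

View pics/top7c.png

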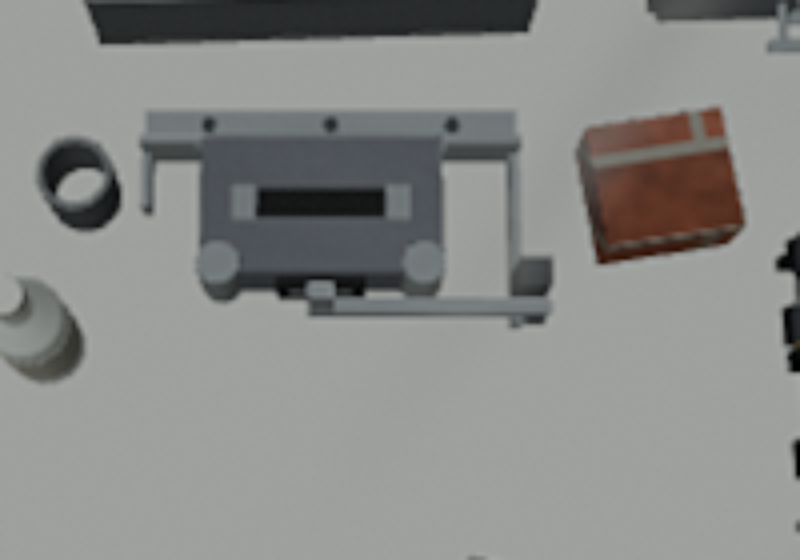

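```bash
python3 -c "
from workcell import *
print(finish_job())"
```

```text
the job is handed in; nothing more can be done
None
```

The toolbox is home in the bay, and the keeper bar is all the way down across its near side. I handed the job in with the gripper about 24 s into the 72 s, clear of everything.

**Toolbox:** I walked the left-hand toolbox in by pushing its left and right posts in turn with the shut fingers, and did not touch the latch. I then pressed each post against the back stop, with about 20 N.
- Measured from the bay's centre, its far edge lies at 51–53 mm in the top camera and 54–56 mm in the scene camera. The stop face is at 55 mm.
- The edge is even across its width, so the box is square to the stop. It sits about 7 mm left of centre, between the rails.

**Keeper bar:** I pinched it at its stub and swung it over until it met its end stop, with about 24 N upward on the wrist. Its top measures level at about 70 mm along its length, and the stub stands up to about 122 mm.

**Checks that disagreed or went wrong:**
- My automatic toolbox fit gave a wrong pose at the end (-0.08 rad, 9 mm short). The lowered bar was in its view by then, so I relied on the edge measurements and the pictures.
- One left push landed about 19 mm off the post's axis. I backed off and placed it again.
- The tool tilted by a few degrees during the fast sideways moves, with no effect I could see.

The other things on the table look unmoved in the last pictures. I judged that by eye and did not measure it.

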